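# Clear the board carriage and hold its index plunger out

### The arm

A 6-joint arm with a two-finger parallel gripper is mounted at the origin on the work surface. World frame = base frame: x ahead of the robot, y to its left, z up, the work surface at z = 0. Lengths are in m, angles in rad, forces in N, time in s.
With the tool pointing down it reaches from about 0.3 to 0.775 m from the base axis. Payload 14.6 kg.
Tool frame: the origin (TCP) lies on the front face of the gripper's body, between the roots of the fingers; the fingertips stand 97 mm ahead of it and the grasp point (between the pads) lies 78 mm ahead of it; z points along the fingers, y is the direction in which the jaws open and shut (so a half turn about z gives the same grasp; the last joint's range is limited). The gripper opens to 94 mm and grips with 3 to 60 N. Pads are 16 mm wide; open, the fingers measure 119 mm over their backs; the gripper's body (75 mm by 177 mm) begins 78 mm behind the grasp point.
Start: joints at [-1.19, 0.3, 1.521, -0, 1.321, -0.067], TCP at [0.238, -0.496, 0.303] pointing down, gripper open.
Joint ranges: [-3.03, 3.03], [-0.79, 2.21], [0.23, 2.52], [-1.04, 4.18], [0, 3.07], [-2.55, 2.55]. Speed limits (rad/s): [2.22, 2.22, 2.57, 3.14, 3.14, 3.14].

### API

Orientations are given as [roll, pitch, yaw] about the fixed x, y, z axes, in that order (R = Rz(yaw) Ry(pitch) Rx(roll)).
In Python, from station import ctrl gives the robot as it stands. The module is installed in compiled form; this text tells all that it offers.
- The arm moves only by the shell command python3 -m pendant 'ROWS' [FORCE]. ROWS is JSON, a list of rows, each an object of numbers: "rx", "ry", "rz": the turn, a rotation vector about the tool's x, y, z each as a share of 4 degrees, from -1 to 1; "tx", "ty", "tz": the shift along the tool's x, y, z each as a share of 0.04 m, from -1 to 1; "grip": the gripper command: -1 is fully open, 1 is shut, values between are in proportion. A call has 1 to 8 rows; each row shifts and turns the pose as measured when the row begins, along the tool's axes as they then stand; what a row does not reach is not made up. A row lasts 1/12 s, in which the tool goes at most 41.7 mm and 7.16 degrees, less where a joint would pass 70% of its speed; a pose out of reach is approached as far as the arm can. A call with a number of a shift or a turn outside -1 to 1 is refused whole. A call with a gripper value outside its range is refused whole. The fingers move at their own pace and stop on an object; FORCE is the grip in N (left out, the last holds). Time passes only in rows, so rows that do not move let the fingers close. It gives the time, the measured TCP pose, the force and the opening at its end, in the units of the state.
- ctrl.get_obs(): the state, without advancing time (a new reading comes with each control period).
- ctrl.camera(name): name is "side" or "top" or "wrist"; returns a dict with "pixels" (420x560x3 uint8, blue, green, red), "fx", "fy", "cx", "cy" (pixels), "world_from_camera" (4x4, takes a point from camera to world coordinates). Camera axes: x right, y up, looking along -z (the intrinsics and any distortion apply to the point x, -y, -z); pixel columns grow to the right and rows downward; lengths in m; the calibration is good to about 2 mm. A picture is of the moment at which its call begins. There is no depth.
- ctrl.hand_in(): hands the job in, once; it reports no verdict.
The state is a dict: "time_s": time; "qpos": joint angles; "joint_vel": joint speeds; "tau": joint torques, N m; "ee_pos": TCP position; "eef_rot": TCP orientation; "force": force on the tool from outside, world axes, zero at the start; "moment": the same for the moment, N m; "grip_width": finger opening in m.
Only numpy, scipy, OpenCV 4.12 (cv2) and the standard library are available. Lean on these libraries where they do the work, as an engineer would, in place of code of your own. Each camera call takes 0.05 s, during which the arm holds its last target.

### The job

Get the board carriage ready to be slid out: first sort the three support studs standing on it into the trays by the colour of their caps, yellow ones in the yellow tray and blue in the blue tray. Then grip the red knob of the sprung index plunger, pull it straight up until it is fully back, and keep holding it there with the pin clear of its hole: the program finishes while still holding it up. Leave everything else on the bench where it is.

Things in the scene. Friction and masses are not known exactly. Their poses are not given: they have to be found in the camera images.
- plunger (a joint): lift of the sprung index plunger, in m: 0 = pin fully down in its seat hole, 0.020 = fully up against its stop. A spring always pulls it down: about 5 N at 0, about 12 N fully up; let go, it drops back in. The pin reaches 10 mm into the hole when down.
- knob (a point): middle of the grip of the plunger's red knob, on its vertical axis: round, 27 mm across, grip face from 8 mm below to 7 mm above this point, top 11 mm above it, tapering in to 18 mm across at its underside 17 mm below. The grey bridge under it, 26 mm (cradle x) by 78 mm (cradle y), has its top 29 mm below this point when the plunger is down; a 20 mm wide collar stands 6 mm up from the bridge. Moves with the plunger.
- pin_tip (a point): lower end of the plunger's 10 mm steel pin, 79 mm below the knob point; seen in the window under the bridge when raised
- seat (a point): mouth of the seat hole in the black carriage plate, straight below the knob, 30 mm above the bench; z up
- cradle: fixed board cradle: white vented base 240 mm (its x) by 290 mm (its y), on it the black carriage plate 200 x 250 mm whose top lies 30 mm above the bench. The grey bridge with the plunger stands at x = +75 mm, y = 0 on it, its top 70 mm above the bench. The studs stand on the half nearer the robot (x from -75 to -35 mm), in a row along the cradle's y, about 65 mm or more apart. Origin: centre of its underside on the bench, z up
- stud_yellow1: board-support stud with a yellow cap, standing upright on the carriage plate at the start: round, 45 mm tall, 25 to 50 g; black rubber foot 22 mm across and 4 mm high, metal shank 16 mm across, yellow cap 20 mm across filling the top 15 mm. Origin: centre of its underside, z up
- stud_yellow2: board-support stud with a yellow cap, standing upright on the carriage plate at the start: round, 45 mm tall, 25 to 50 g; black rubber foot 22 mm across and 4 mm high, metal shank 16 mm across, yellow cap 20 mm across filling the top 15 mm. Origin: centre of its underside, z up (there are two alike)
- stud_blue: board-support stud with a blue cap, standing upright on the carriage plate at the start: round, 45 mm tall, 25 to 50 g; black rubber foot 22 mm across and 4 mm high, metal shank 16 mm across, blue cap 20 mm across filling the top 15 mm. Origin: centre of its underside, z up
- tray_yellow: open yellow parts tray standing loose on the bench, 350 g, 100 mm (its x) by 130 mm (its y), 32 mm high, walls and floor 4 mm. Origin: centre of its underside, z up. It stands left or right of the cradle
- tray_blue: open blue parts tray standing loose on the bench, 350 g, 100 mm (its x) by 130 mm (its y), 32 mm high, walls and floor 4 mm. Origin: centre of its underside, z up. It stands on the other side of the cradle
- hood: bystander, to be left alone: a small bare-steel reflector hood, 50 x 50 mm and 24 mm high, standing on the carriage plate beside the bridge. Origin: centre of its underside
- flux_bottle: bystander, to be left alone: amber bottle with black cap, 44 mm across, 100 mm tall, standing. Origin: centre of its underside
- tub: bystander, to be left alone: clear round tub with white lid, 72 mm across, 55 mm tall. Origin: centre of its underside
- reel: bystander, to be left alone: grey flat reel lying on the bench, 84 mm across, 14 mm high. Origin: centre of its underside
- driver: bystander, to be left alone: screwdriver with green handle, 160 mm long, lying on the bench. Origin: its middle along the length, on the bench
- brush: bystander, to be left alone: small brush, 150 mm long, lying on the bench. Origin: its middle along the length, on the bench
Not all that is in view belongs to the job. Leave any green look-alike of the stud_yellow2 alone.

How it is judged:
By the outcome, as a careful person would: the job done as asked, in the order asked, and still so for the second after the job is handed in, while the arm keeps its last pose, push and grip.
It also fails if it takes over 69 s, if anything falls off the work surface, if the arm or the gripper's body presses on something with over 40 N, if the wrist force passes 120 N, or if a joint passes its speed limit or range.

## Working session

There is one attempt and no reset: what is moved stays moved. The work goes in short steps, Python scripts to look and compute and a shell command to move; the robot and the scene stay as the last step left them, time stands still between calls to the robot, and variables do not carry over. Pictures are saved under pics/ and viewed, and the job is handed in when it is done.

```bash
mkdir -p pics
cat > h.py <<'E'
import numpy as np, cv2
from station import ctrl
def cam(n,fn=None):
    c=ctrl.camera(n); 
    if fn: cv2.imwrite('pics/'+fn,c['pixels'])
    return c
def ray(c,u,v):
    d=np.array([(u-c['cx'])/c['fx'],-(v-c['cy'])/c['fy'],-1.]); T=np.array(c['world_from_camera'])
    return T[:3,3],T[:3,:3]@d
def onz(c,u,v,z):
    o,d=ray(c,u,v); return o+d*(z-o[2])/d[2]
def proj(c,p):
    T=np.linalg.inv(np.array(c['world_from_camera'])); q=T[:3,:3]@np.array(p)+T[:3,3]
    return c['cx']-c['fx']*q[0]/q[2], c['cy']+c['fy']*q[1]/q[2]
E
python3 - <<'E'
from h import *
np.set_printoptions(precision=4,suppress=True)
for n in ['side','top','wrist']:
    c=cam(n,n+'0.png'); print(n,c['fx'],c['fy'],c['cx'],c['cy'],[k for k in c]); print(np.array(c['world_from_camera']))
print(ctrl.get_obs())
E
```

```text
side 486.593618971058 486.593618971058 281.13109020733367 206.24085658386645 ['pixels', 'fx', 'fy', 'cx', 'cy', 'world_from_camera']
[[-0.9923  0.0962 -0.0783  0.4796]
 [-0.1235 -0.7078  0.6955  0.7746]
 [ 0.0114  0.6998  0.7143  0.8654]
 [ 0.      0.      0.      1.    ]]
top 483.8247111375391 483.8247111375391 276.47313324393235 212.51664458068146 ['pixels', 'fx', 'fy', 'cx', 'cy', 'world_from_camera']
[[-0.0143  0.9848 -0.1734  0.3755]
 [-0.9996 -0.0184 -0.0217 -0.0126]
 [-0.0245  0.173   0.9846  1.1658]
 [ 0.      0.      0.      1.    ]]
wrist 363.53740855991634 363.53740855991634 275.72614257377575 208.5446324246194 ['pixels', 'fx', 'fy', 'cx', 'cy', 'world_from_camera']
[[ 0.4329  0.8726  0.2261  0.3025]
 [-0.9014  0.4191  0.1085 -0.4654]
 [-0.0001 -0.2508  0.968   0.384 ]
 [ 0.      0.      0.      1.    ]]
{'time_s': 0.15, 'qpos': array([-1.1896,  0.3003,  1.5214,  0.    ,  1.3207, -0.0667]), 'joint_vel': array([ 0.0004, -0.0002, -0.002 ,  0.0012,  0.0017, -0.001 ]), 'tau': array([  0.0004, -53.1963, -35.2819,   0.0708,   0.0236,  -0.0001]), 'ee_pos': array([ 0.2381, -0.4957,  0.3022]), 'eef_rot': array([-3.1408, -0.0001,  0.4479]), 'force': array([-0.068 , -0.5249, -0.3685]), 'moment': array([-0.0055,  0.0054,  0.0463]), 'grip_width': 0.09388263834256527}
```

View pics/top0.png

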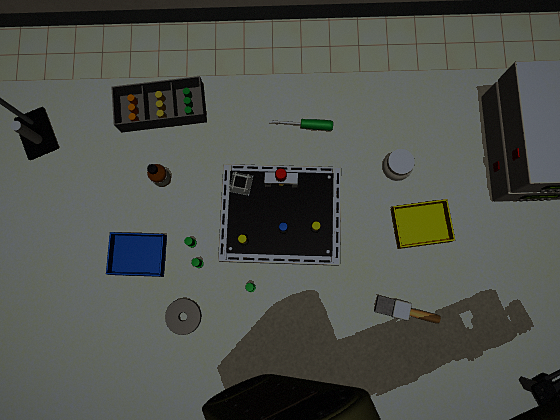

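View pics/side0.png

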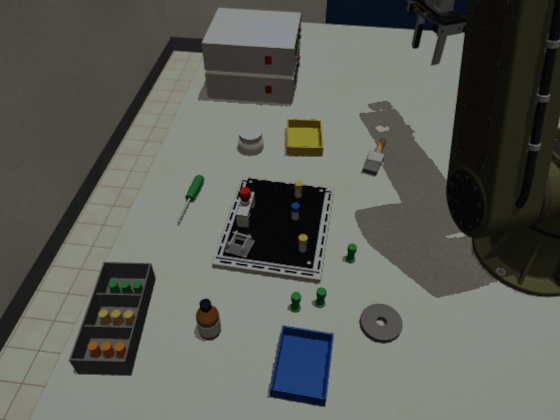

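View pics/wrist0.png

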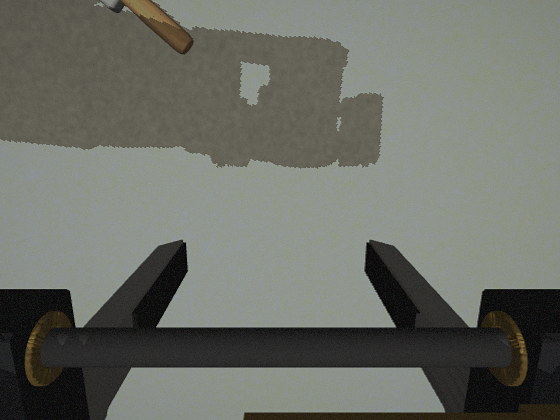

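The top view shows caps on the black carriage: yellow at (242,239), blue at (283,226) and yellow at (316,226). The red knob is at (281,174), the blue tray at (136,254) and the yellow tray at (422,223). The green look-alikes at (190,241), (197,262) and (250,286), and the capped pieces in the rack at (160,100), are not part of the job. Next I'll measure these.

```bash
cat > m.py <<'E'
from h import *
np.set_printoptions(precision=4,suppress=True)
def blobs(img,col,amin=8):
    hsv=cv2.cvtColor(img,cv2.COLOR_BGR2HSV)
    R={'yellow':[(22,110,60),(35,255,255)],'blue':[(105,110,50),(128,255,255)],'red':[(0,150,70),(6,255,255)]}[col]
    m=cv2.inRange(hsv,np.array(R[0]),np.array(R[1]))
    if col=='red': m|=cv2.inRange(hsv,np.array((172,150,70)),np.array((180,255,255)))
    n,l,s,ce=cv2.connectedComponentsWithStats(m)
    out=[]
    for i in range(1,n):
        if s[i,4]>=amin:
            cn=max(cv2.findContours((l==i).astype(np.uint8),cv2.RETR_EXTERNAL,cv2.CHAIN_APPROX_NONE)[0],key=len)
            out.append((s[i,4],ce[i],cv2.minAreaRect(cn)))
    return out
def tri(a,b):
    (o1,d1),(o2,d2)=a,b; d1=d1/np.linalg.norm(d1);d2=d2/np.linalg.norm(d2)
    t=np.linalg.lstsq(np.stack([d1,-d2],1),o2-o1,rcond=None)[0]
    p,q=o1+d1*t[0],o2+d2*t[1]; return (p+q)/2,np.linalg.norm(p-q)
E
python3 - <<'E'
from m import *
for n in ['top','side']:
    c=cam(n)
    for col in ['yellow','blue','red']:
        for a,ce,r in blobs(c['pixels'],col):
            z=.07 if a<200 and col!='red' else (.1 if col=='red' else .032)
            print(n,col,a,ce,'->',onz(c,*ce,z)[:2], np.array(r[0]).round(1),np.array(r[1]).round(1),round(r[2],1))
    im=c['pixels']
    y0,x0,y1,x1=(150,205,280,355) if n=='top' else (165,205,285,345)
    cv2.imwrite(f'pics/{n}crop.png',cv2.resize(im[y0:y1,x0:x1],None,fx=5,fy=4.5 if 0 else 5,interpolation=cv2.INTER_CUBIC)[:600])
E
```

```text
top yellow 39 [158.1282  93.8718] -> [0.8652 0.2937] [158.3  93.8] [5.7 6.4] 45.0
top yellow 39 [158.8462 103.2308] -> [0.8412 0.2913] [159. 103.] [6. 6.] 90.0
top yellow 41 [159.561  112.7561] -> [0.817  0.2889] [159.7 112.6] [6.3 6.7] 26.6
top yellow 1972 [421.855  223.2627] -> [ 0.5431 -0.3294] [423.7 222.8] [41.8 56.5] 82.4
top yellow 53 [315.6415 225.3208] -> [ 0.5371 -0.0776] [315.5 225.5] [7. 7.] 90.0
top yellow 55 [241.6909 238.3818] -> [0.51   0.0918] [241.8 238.3] [7.1 7.8] 45.0
top yellow 33 [416.7576 314.1212] -> [ 0.3355 -0.2943] [416.8 314.2] [14.3  2.3] 15.3
top blue 52 [282.7115 226.2885] -> [ 0.5362 -0.0023] [282.5 226.5] [7. 7.] 90.0
top blue 123 [123.3333 241.6911] -> [0.5071 0.3639] [125.6 239.8] [30.3 67.1] 56.5
top blue 1749 [137.1589 253.717 ] -> [0.4825 0.3429] [137.  253.4] [49.2 37.1] 2.6
top blue 78 [134.     273.9487] -> [0.4332 0.3365] [133.  273.9] [54.1  1.8] 2.6
top red 9 [518.1111 152.    ] -> [ 0.6918 -0.537 ] [518.1 152.1] [8.1 0.9] 82.9
top red 80 [280.5   173.125] -> [0.6538 0.0004] [280.5 173.5] [9. 9.] 90.0
side yellow 785 [304.0191 136.1325] -> [ 0.5415 -0.3176] [304.5 134.5] [29. 35.] 90.0
side yellow 10 [289.4 154.3] -> [ 0.5688 -0.1872] [289.4 154.4] [5.3 1.5] 14.0
side yellow 34 [297.8824 183.1471] -> [ 0.5365 -0.0823] [297.5 183. ] [4. 7.] 90.0
side yellow 63 [302.6984 237.3175] -> [0.5092 0.0869] [302.7 237.2] [9.  7.8] 36.9
side yellow 61 [102.6393 312.9836] -> [0.8638 0.3232] [102.8 312.8] [7.8 8.5] 45.0
side yellow 59 [115.6271 313.4237] -> [0.8394 0.3209] [115.5 313.5] [7.1 8.5] 45.0
side yellow 58 [128.1034 313.6897] -> [0.8162 0.3185] [128.  313.5] [7. 8.] 90.0
side blue 49 [295.0816 205.    ] -> [ 0.5356 -0.0081] [295. 205.] [6. 8.] 90.0
side blue 3247 [302.105  365.0363] -> [0.4833 0.3591] [302.8 361.9] [56.1 66.3] 9.5
side red 61 [244.5738 190.3279] -> [ 0.6521 -0.0097] [244.5 190.5] [7. 9.] 90.0
```

View pics/topcrop.png

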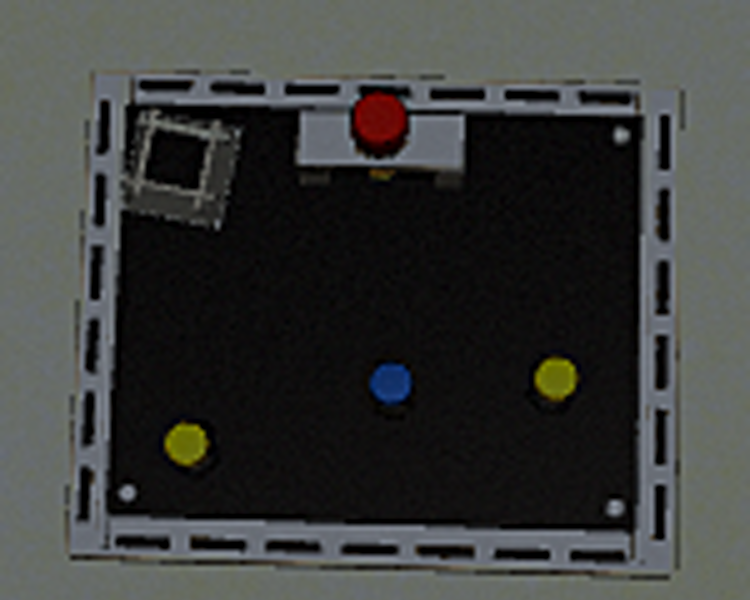

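View pics/sidecrop.png

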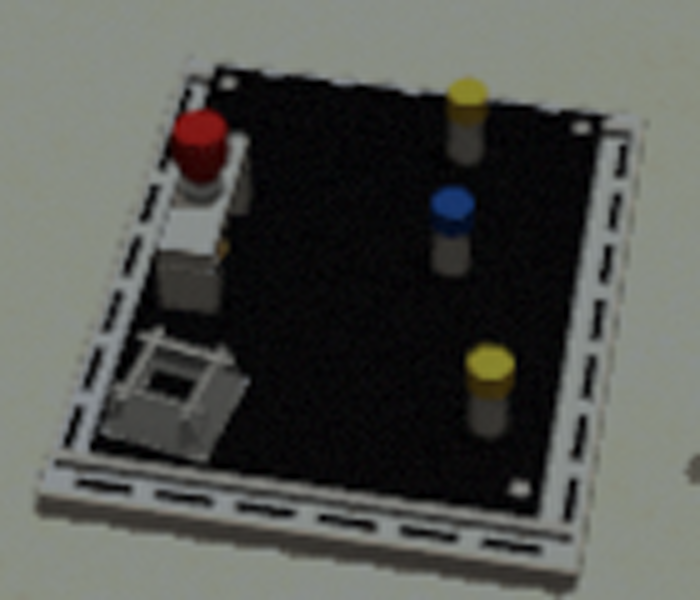

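The crops confirm two yellow caps and one blue standing on the plate (top crop (187,444), (391,383), (556,378)). The red knob is on the grey bridge, with the hood to its left. Next: triangulation, plus the tray and cradle geometry.

Run:
```python
from m import *
t=cam('top');s=cam('side')
for nm,a,b in [('yR',(315.6,225.3),(297.9,183.1)),('bl',(282.7,226.3),(295.1,205)),('yL',(241.7,238.4),(302.7,237.3)),('knob',(280.5,173.1),(244.6,190.3))]:
    p,e=tri(ray(t,*a),ray(s,*b)); print(nm,p,e)
# plate white border outer corners from crop
for nm,(u,v) in dict(tl=(95,73),tr=(680,92),br=(672,577),bl=(70,555)).items():
    print(nm,onz(t,205+u/5,150+v/5,.02))
for col,reg in [('yellow',(slice(190,260),slice(380,465))),('blue',(slice(222,285),slice(98,175)))]:
    hsv=cv2.cvtColor(t['pixels'],cv2.COLOR_BGR2HSV)[reg]
    lo,hi={'yellow':((18,90,15),(38,255,255)),'blue':((100,80,15),(130,255,255))}[col]
    m=cv2.inRange(hsv,np.array(lo),np.array(hi)); p=cv2.findNonZero(m)
    r=cv2.boxPoints(cv2.minAreaRect(p))+[reg[1].start,reg[0].start]
    q=np.array([onz(t,*k,.032)[:2] for k in r]); print(col,q,'c',q.mean(0),[np.linalg.norm(q[i]-q[i-1]) for i in range(2)])
```

```text
yR [ 0.5363 -0.0772  0.075 ] 0.00029032431147089303
bl [ 0.5352 -0.0023  0.0759] 0.0002336253565117916
yL [0.5092 0.0913 0.0752] 0.00038179579359481566
knob [0.6505 0.0003 0.1101] 0.0014052601751786296
tl [0.6991 0.1397 0.02  ]
tr [ 0.6835 -0.1462  0.02  ]
br [ 0.4482 -0.1336  0.02  ]
bl [0.4632 0.1506 0.02  ]
yellow [[ 0.586  -0.2567]
 [ 0.602  -0.3978]
 [ 0.4997 -0.403 ]
 [ 0.4839 -0.2642]] c [ 0.5429 -0.3304] [np.float64(0.10242872495458795), np.float64(0.14193993560975193)]
blue [[0.4351 0.4154]
 [0.5364 0.4169]
 [0.5293 0.275 ]
 [0.4285 0.2757]] c [0.4824 0.3458] [np.float64(0.13992234150322538), np.float64(0.10129115733127979)]
```

```bash
python3 -m pendant '[{"rz":-1,"tx":0.7,"grip":-1},{"rz":-1,"tx":0.7,"grip":-1},{"rz":-1,"tx":0.7,"grip":-1},{"rz":-1,"tx":0.7,"grip":-1},{"rz":-1,"tx":0.7,"grip":-1},{"rz":-1,"tx":0.7,"grip":-1},{"rz":-1,"tx":0.7,"grip":-1},{"rz":-1,"tx":0.7,"grip":-1}]' 20
```

```text
$[0]: bad value
```

```bash
python3 -m pendant '[{"rx":0,"ry":0,"rz":-1,"tx":0.7,"ty":0,"tz":0,"grip":-1}]' 20
```

```text
time_s: 0.43
ee_pos: [0.2612, -0.4848, 0.3024]
eef_rot: [-3.141, 0.001, 0.513]
force: [-0.3, -1.1, 0.2]
grip_width: 0.0938
```

```bash
python3 -m pendant '[{"rx":0,"ry":0,"rz":-0.99,"tx":0.7,"ty":0,"tz":0,"grip":-0.99}]' 20
```

```text
time_s: 0.52
ee_pos: [0.2857, -0.4711, 0.3023]
eef_rot: [-3.141, 0.001, 0.583]
force: [0.2, 0.1, -0.3]
grip_width: 0.094
```

```bash
python3 -m pendant '[{"rx":0,"ry":0,"rz":-1,"tx":0.8,"ty":0,"tz":0,"grip":-1},{"rx":0,"ry":0,"rz":-1,"tx":0.8,"ty":0,"tz":0,"grip":-1},{"rx":0,"ry":0,"rz":-1,"tx":0.8,"ty":0,"tz":0,"grip":-1},{"rx":0,"ry":0,"rz":-1,"tx":0.8,"ty":0,"tz":0,"grip":-1},{"rx":0,"ry":0,"rz":-1,"tx":0.8,"ty":0,"tz":0,"grip":-1},{"rx":0,"ry":0,"rz":-1,"tx":0.8,"ty":0,"tz":0,"grip":-1},{"rx":0,"ry":0,"rz":-1,"tx":0.8,"ty":0,"tz":0,"grip":-1},{"rx":0,"ry":0,"rz":-1,"tx":0.8,"ty":0,"tz":0,"grip":-1}]' 20
```

```text
time_s: 1.18
ee_pos: [0.4619, -0.2761, 0.3014]
eef_rot: [-3.141, 0.0, 1.166]
force: [-0.2, -0.3, -0.2]
grip_width: 0.0943
```

```bash
python3 -m pendant '[{"rx":0,"ry":0,"rz":-1,"tx":0.8,"ty":0.15,"tz":0.3,"grip":-1},{"rx":0,"ry":0,"rz":-1,"tx":0.8,"ty":0.15,"tz":0.3,"grip":-1},{"rx":0,"ry":0,"rz":-1,"tx":0.8,"ty":0.15,"tz":0.3,"grip":-1},{"rx":0,"ry":0,"rz":-1,"tx":0.8,"ty":0.15,"tz":0.3,"grip":-1},{"rx":0,"ry":0,"rz":-1,"tx":0.8,"ty":0.15,"tz":0.3,"grip":-1},{"rx":0,"ry":0,"rz":-0.8,"tx":0.8,"ty":0.15,"tz":0.3,"grip":-1},{"rx":0,"ry":0,"rz":0,"tx":0,"ty":0,"tz":0,"grip":-1}]' 20
python3 - <<'E'
from m import *
o=ctrl.get_obs(); print(o['ee_pos'],o['eef_rot'])
c=cam('wrist','w1.png')
for col in ['yellow','blue','red']:
    for a,ce,r in blobs(c['pixels'],col,40): print(col,a,ce,onz(c,*ce,.07)[:2],r)
E
```

```text
time_s: 1.77
ee_pos: [0.5429, -0.0846, 0.227]
eef_rot: [3.14, 0.001, 1.601]
force: [0.4, -0.2, -0.9]
grip_width: 0.0941
[ 0.5429 -0.0846  0.227 ] [3.14   0.0013 1.6005]
yellow 750 [270.4427 214.8933] [ 0.5385 -0.08  ] ((270.5, 214.5), (31.0, 29.0), 90.0)
yellow 3229 [266.0613 398.5194] [ 0.5389 -0.2299] ((265.2425842285156, 399.27984619140625), (35.86530685424805, 107.8289794921875), 85.54439544677734)
blue 824 [272.3434  99.9527] [ 0.5377 -0.0048] ((272.5, 100.0), (32.0, 31.0), 90.0)
red 2433 [482.6198  98.8413] [ 0.67   -0.0002] ((481.5, 99.0), (50.0, 61.0), 90.0)
```

View pics/w1.png

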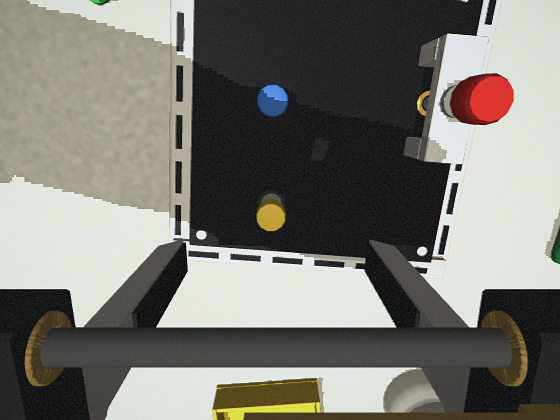

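```bash
python3 -m pendant '[{"rx":0,"ry":0,"rz":0.4,"tx":0.16,"ty":-0.15,"tz":0,"grip":-1},{"rx":0,"ry":0,"rz":0,"tx":0,"ty":0,"tz":0.7,"grip":-1},{"rx":0,"ry":0,"rz":0,"tx":0,"ty":0,"tz":0.7,"grip":-1},{"rx":0,"ry":0,"rz":0,"tx":0,"ty":0,"tz":0.65,"grip":-1},{"rx":0,"ry":0,"rz":0,"tx":0,"ty":0,"tz":0,"grip":-0.2},{"rx":0,"ry":0,"rz":0,"tx":0,"ty":0,"tz":0,"grip":0}]' 15
```

```text
time_s: 2.32
ee_pos: [0.5379, -0.0843, 0.1475]
eef_rot: [3.132, 0.004, 1.562]
force: [-0.8, -1.1, 0.3]
grip_width: 0.0835
```

```bash
python3 -m pendant '[{"rx":0.13,"ry":0,"rz":0,"tx":0.15,"ty":0,"tz":0.08,"grip":0},{"rx":0,"ry":0,"rz":0,"tx":0,"ty":0,"tz":0,"grip":0}]' 15
```

```text
time_s: 2.48
ee_pos: [0.5386, -0.0792, 0.1466]
eef_rot: [3.14, 0.005, 1.56]
force: [-0.5, 0.8, -0.3]
grip_width: 0.0707
```

```bash
python3 -m pendant '[{"rx":0,"ry":0,"rz":0,"tx":0.03,"ty":0,"tz":0.06,"grip":1},{"rx":0,"ry":0,"rz":0,"tx":0,"ty":0,"tz":0,"grip":1},{"rx":0,"ry":0,"rz":0,"tx":0,"ty":0,"tz":0,"grip":1},{"rx":0,"ry":0,"rz":0,"tx":0,"ty":0,"tz":0,"grip":1},{"rx":0,"ry":0,"rz":0,"tx":0,"ty":0,"tz":0,"grip":1},{"rx":0,"ry":0,"rz":0,"tx":0,"ty":0,"tz":0,"grip":1}]' 15
```

```text
time_s: 2.98
ee_pos: [0.5401, -0.0781, 0.1484]
eef_rot: [3.134, 0.006, 1.56]
force: [-1.1, 0.4, -0.1]
grip_width: 0.0308
```

```bash
python3 -m pendant '[{"rx":0.1,"ry":0,"rz":0,"tx":0,"ty":-0.03,"tz":0.1,"grip":1},{"rx":0,"ry":0,"rz":0,"tx":0,"ty":0,"tz":0,"grip":1},{"rx":0,"ry":0,"rz":0,"tx":0,"ty":0,"tz":0,"grip":1},{"rx":0,"ry":0,"rz":0,"tx":0,"ty":0,"tz":0,"grip":1}]' 15
```

```text
time_s: 3.32
ee_pos: [0.5388, -0.0781, 0.144]
eef_rot: [3.142, 0.006, 1.56]
force: [-0.7, -0.3, 0.6]
grip_width: 0.0195
```

```bash
python3 -m pendant '[{"rx":0,"ry":0,"rz":0,"tx":0,"ty":0,"tz":-0.8,"grip":1},{"rx":0,"ry":0,"rz":0,"tx":0,"ty":0,"tz":-0.8,"grip":1},{"rx":0,"ry":0,"rz":0,"tx":-0.2,"ty":0,"tz":-0.4,"grip":1},{"rx":0,"ry":0,"rz":0,"tx":-0.9,"ty":0.03,"tz":0,"grip":1},{"rx":0,"ry":0,"rz":0,"tx":-0.9,"ty":0.03,"tz":0,"grip":1},{"rx":0,"ry":0,"rz":0,"tx":-0.9,"ty":0.03,"tz":0,"grip":1},{"rx":0,"ry":0,"rz":0,"tx":-0.9,"ty":0.03,"tz":0,"grip":1},{"rx":0,"ry":0,"rz":0,"tx":-0.9,"ty":0.03,"tz":0,"grip":1}]' 15
```

```text
time_s: 3.98
ee_pos: [0.5432, -0.2668, 0.2293]
eef_rot: [-3.141, 0.006, 1.569]
force: [1.1, 0.5, -1.1]
grip_width: 0.0197
```

```bash
python3 -m pendant '[{"rx":0,"ry":0,"rz":0,"tx":-0.9,"ty":0.03,"tz":0,"grip":1},{"rx":0,"ry":0,"rz":0,"tx":-0.9,"ty":0.03,"tz":0,"grip":1},{"rx":0,"ry":0,"rz":0,"tx":-0.5,"ty":0,"tz":0,"grip":1},{"rx":0,"ry":0,"rz":0,"tx":0,"ty":0,"tz":0,"grip":1}]' 15
python3 - <<'E'
from m import *
c=cam('wrist','w2.png');o=ctrl.get_obs(); print(o['ee_pos'],o['eef_rot'])
E
```

```text
time_s: 4.32
ee_pos: [0.5432, -0.3695, 0.229]
eef_rot: [-3.14, 0.007, 1.564]
force: [0.1, -0.8, -1.2]
grip_width: 0.0195
[ 0.5434 -0.368   0.2288] [-3.1397  0.0062  1.5648]
```

View pics/w2.png

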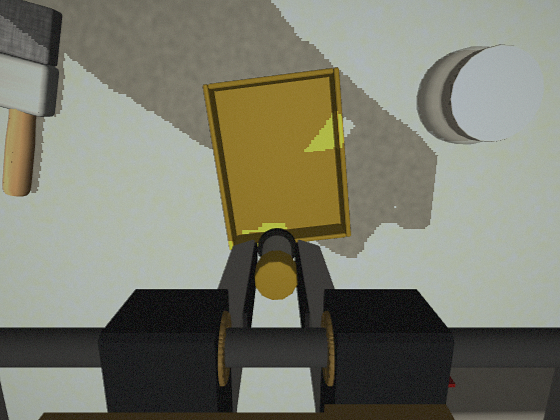

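The wrist view shows the stud upright in the jaws at (275,270). The tray rim corners are at about (207,86), (338,70) and (350,236).

Run:
```python
from m import *
c=cam('wrist')
p=np.array([onz(c,*k,.032)[:2] for k in [(206,86),(338,70),(351,236),(230,249)]]); print(p,(p[0]+p[2])/2,np.linalg.norm(p[0]-p[1]),np.linalg.norm(p[1]-p[2]))
```

```text
[[ 0.4919 -0.2777]
 [ 0.5874 -0.2674]
 [ 0.6027 -0.3935]
 [ 0.5045 -0.4042]] [ 0.5473 -0.3356] 0.09607431068278093 0.12699850785944056
```

```bash
python3 -m pendant '[{"rx":0,"ry":-0.08,"rz":0,"tx":0.15,"ty":0.13,"tz":0.4,"grip":1},{"rx":0,"ry":0,"rz":0,"tx":0,"ty":0,"tz":0.7,"grip":1},{"rx":0,"ry":0,"rz":0,"tx":0,"ty":0,"tz":0.7,"grip":1},{"rx":0,"ry":0,"rz":0,"tx":0,"ty":0,"tz":0.5,"grip":1},{"rx":0,"ry":0,"rz":0,"tx":0,"ty":0,"tz":0.2,"grip":1},{"rx":0,"ry":0,"rz":0,"tx":0,"ty":0,"tz":0,"grip":1}]' 15
```

```text
time_s: 4.92
ee_pos: [0.5514, -0.353, 0.1278]
eef_rot: [3.141, 0.012, 1.573]
force: [0.1, 0.2, 0.4]
grip_width: 0.0194
```

```bash
python3 -m pendant '[{"rx":0,"ry":0.17,"rz":0,"tx":-0.25,"ty":0,"tz":0.1,"grip":1},{"rx":0,"ry":0,"rz":0,"tx":0,"ty":0,"tz":0.08,"grip":1},{"rx":0,"ry":0,"rz":0,"tx":0,"ty":0,"tz":0,"grip":1}]' 15
```

```text
time_s: 5.17
ee_pos: [0.5528, -0.3626, 0.1232]
eef_rot: [3.138, 0.001, 1.576]
force: [0.3, 0.1, -0.9]
grip_width: 0.0191
```

```bash
python3 -m pendant '[{"rx":0,"ry":0,"rz":0,"tx":0,"ty":-0.05,"tz":0.1,"grip":1},{"rx":0,"ry":0,"rz":0,"tx":0,"ty":0,"tz":0,"grip":1}]' 15
```

```text
time_s: 5.33
ee_pos: [0.551, -0.3633, 0.1205]
eef_rot: [3.136, 0.002, 1.575]
force: [0.5, -0.1, -1.2]
grip_width: 0.0193
```

```bash
python3 -m pendant '[{"rx":0,"ry":0,"rz":0,"tx":0,"ty":0,"tz":0.04,"grip":0.3},{"rx":0,"ry":0,"rz":0,"tx":0,"ty":0,"tz":0,"grip":0.2},{"rx":0,"ry":0,"rz":0,"tx":0,"ty":0,"tz":0,"grip":0.2},{"rx":0,"ry":0,"rz":0,"tx":0,"ty":0,"tz":0,"grip":0.2}]' 15
python3 - <<'E'
from m import *
c=cam('wrist','w3.png')
E
```

```text
time_s: 5.67
ee_pos: [0.5512, -0.3636, 0.1204]
eef_rot: [3.134, 0.004, 1.575]
force: [-0.3, 0.4, 0.2]
grip_width: 0.0368
```

View pics/w3.png

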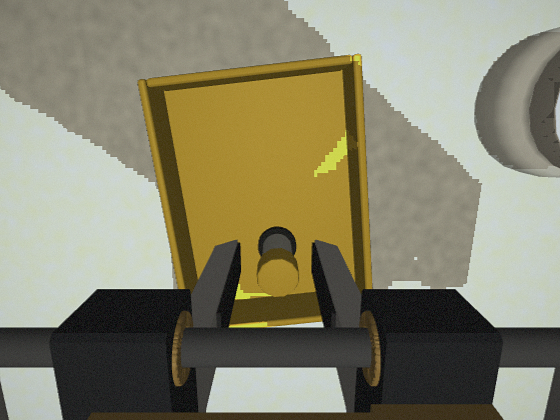

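The stud stands upright in the yellow tray, between the open fingers at (277,265). Next is the blue stud.

```bash
python3 -m pendant '[{"rx":0.1,"ry":0,"rz":0,"tx":0,"ty":0,"tz":-0.6,"grip":0.1},{"rx":0,"ry":0,"rz":0,"tx":0,"ty":0,"tz":-0.9,"grip":0},{"rx":0,"ry":0,"rz":0,"tx":0.2,"ty":0,"tz":-0.9,"grip":-0.3},{"rx":0,"ry":0,"rz":0,"tx":1,"ty":-0.05,"tz":0,"grip":-0.3},{"rx":0,"ry":0,"rz":0,"tx":1,"ty":-0.05,"tz":0,"grip":-0.3},{"rx":0,"ry":0,"rz":0,"tx":1,"ty":-0.05,"tz":0,"grip":-0.3},{"rx":0,"ry":0,"rz":0,"tx":1,"ty":-0.05,"tz":0,"grip":-0.3},{"rx":0,"ry":0,"rz":0,"tx":1,"ty":-0.05,"tz":0,"grip":-0.3}]' 15
```

```text
time_s: 6.38
ee_pos: [0.5388, -0.1543, 0.2203]
eef_rot: [3.139, 0.004, 1.565]
force: [1.5, 0.1, -0.1]
grip_width: 0.0618
```

```bash
python3 -m pendant '[{"rx":0,"ry":0,"rz":0,"tx":1,"ty":0,"tz":0,"grip":-0.3},{"rx":0,"ry":0,"rz":0,"tx":1,"ty":0,"tz":0,"grip":-0.3},{"rx":0,"ry":0,"rz":0,"tx":0.5,"ty":0,"tz":0,"grip":-0.3},{"rx":0,"ry":0,"rz":0,"tx":0,"ty":0,"tz":0,"grip":-0.3}]' 15
```

```text
time_s: 6.72
ee_pos: [0.5377, -0.0437, 0.2214]
eef_rot: [3.137, 0.004, 1.57]
force: [-0.0, 0.0, -0.7]
grip_width: 0.0609
```

```bash
python3 -m pendant '[{"rx":0.05,"ry":0,"rz":0,"tx":0.8,"ty":0,"tz":0,"grip":-0.3},{"rx":0,"ry":0,"rz":0,"tx":0.25,"ty":-0.04,"tz":0.1,"grip":-0.3},{"rx":0,"ry":0,"rz":0,"tx":0,"ty":0,"tz":0.3,"grip":-0.3},{"rx":0,"ry":0,"rz":0,"tx":0,"ty":0,"tz":0,"grip":-0.3}]' 15
```

```text
time_s: 7.05
ee_pos: [0.5365, -0.0006, 0.2057]
eef_rot: [3.138, 0.004, 1.572]
force: [-0.9, -0.4, -1.9]
grip_width: 0.0612
```

```bash
python3 -m pendant '[{"rx":0,"ry":0,"rz":0,"tx":-0.05,"ty":0,"tz":0.6,"grip":-0.3},{"rx":0,"ry":0,"rz":0,"tx":0,"ty":0,"tz":0.6,"grip":-0.3},{"rx":0,"ry":0,"rz":0,"tx":0,"ty":0,"tz":0.3,"grip":-0.3},{"rx":0,"ry":0,"rz":0,"tx":0,"ty":0,"tz":0,"grip":-0.3}]' 15
```

```text
time_s: 7.38
ee_pos: [0.5379, -0.0065, 0.1457]
eef_rot: [3.135, 0.005, 1.57]
force: [-1.4, 0.8, 0.3]
grip_width: 0.0614
```

```bash
python3 -m pendant '[{"rx":0.08,"ry":0,"rz":0,"tx":0.1,"ty":-0.04,"tz":0.05,"grip":0.2},{"rx":0,"ry":0,"rz":0,"tx":0,"ty":0,"tz":0.02,"grip":1},{"rx":0,"ry":0,"rz":0,"tx":0,"ty":0,"tz":0.02,"grip":1},{"rx":0,"ry":0,"rz":0,"tx":0,"ty":0,"tz":0.02,"grip":1},{"rx":0,"ry":0,"rz":0,"tx":0,"ty":0,"tz":0,"grip":1},{"rx":0,"ry":0,"rz":0,"tx":0,"ty":0,"tz":0,"grip":1}]' 15
```

```text
time_s: 7.88
ee_pos: [0.5376, -0.0044, 0.1447]
eef_rot: [3.137, 0.006, 1.568]
force: [-0.5, 0.3, -0.1]
grip_width: 0.025
```

```bash
python3 -m pendant '[{"rx":0,"ry":0,"rz":0,"tx":0.03,"ty":0,"tz":0.02,"grip":1},{"rx":0,"ry":0,"rz":0,"tx":0,"ty":0,"tz":0,"grip":1},{"rx":0,"ry":0,"rz":0,"tx":0,"ty":0,"tz":0,"grip":1},{"rx":0,"ry":0,"rz":0,"tx":0,"ty":0,"tz":0,"grip":1}]' 15
```

```text
time_s: 8.22
ee_pos: [0.538, -0.0031, 0.1449]
eef_rot: [3.135, 0.006, 1.568]
force: [-0.1, 0.4, 0.1]
grip_width: 0.0195
```

```bash
python3 -m pendant '[{"rx":0,"ry":0,"rz":0,"tx":0,"ty":0,"tz":-0.8,"grip":1},{"rx":0,"ry":0,"rz":0,"tx":0,"ty":0,"tz":-0.8,"grip":1},{"rx":0,"ry":0,"rz":0,"tx":0.2,"ty":0,"tz":-0.5,"grip":1},{"rx":0,"ry":0,"rz":0,"tx":0.9,"ty":-0.15,"tz":0,"grip":1},{"rx":0,"ry":0,"rz":0,"tx":0.9,"ty":-0.15,"tz":0,"grip":1},{"rx":0,"ry":0,"rz":0,"tx":0.9,"ty":-0.15,"tz":0,"grip":1},{"rx":0,"ry":0,"rz":0,"tx":0.9,"ty":-0.15,"tz":0,"grip":1},{"rx":0,"ry":0,"rz":0,"tx":0.9,"ty":-0.15,"tz":0,"grip":1}]' 15
```

```text
time_s: 8.88
ee_pos: [0.5075, 0.1872, 0.2315]
eef_rot: [3.136, 0.005, 1.559]
force: [0.1, 0.0, 0.1]
grip_width: 0.0194
```

Remaining: about y +0.155, x −0.025.

```bash
python3 -m pendant '[{"rx":0.05,"ry":0,"rz":0,"tx":0.9,"ty":-0.15,"tz":0,"grip":1},{"rx":0,"ry":0,"rz":0,"tx":0.9,"ty":-0.15,"tz":0,"grip":1},{"rx":0,"ry":0,"rz":0,"tx":0.9,"ty":-0.15,"tz":0,"grip":1},{"rx":0,"ry":0,"rz":0,"tx":0.4,"ty":0,"tz":0,"grip":1},{"rx":0,"ry":0,"rz":0,"tx":0,"ty":0,"tz":0,"grip":1}]' 15
python3 - <<'E'
from m import *
c=cam('wrist','w4.png');o=ctrl.get_obs(); print(o['ee_pos'],o['eef_rot'])
E
```

```text
time_s: 9.3
ee_pos: [0.4865, 0.3233, 0.2304]
eef_rot: [3.141, 0.004, 1.564]
force: [-0.2, -1.0, -1.0]
grip_width: 0.0191
[0.4866 0.322  0.2303] [3.141  0.0047 1.5638]
```

View pics/w4.png

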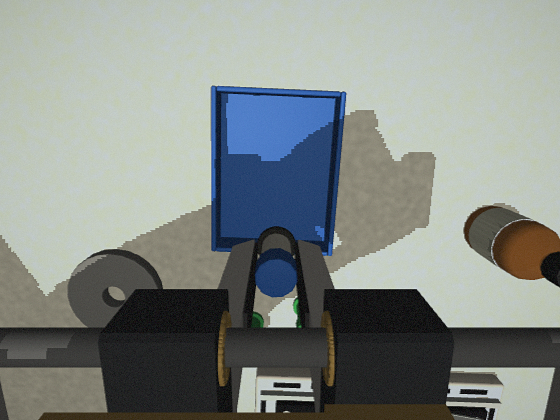

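The blue stud is held at (277,262), with the blue tray ahead of it (rim corners (211,87), (346,93), (332,253), (212,250)).

```bash
python3 - <<'E'
from m import *
c=cam('wrist')
p=np.array([onz(c,*k,.032)[:2] for k in [(211,87),(346,93),(332,254),(211,251)]]); print(p,p.mean(0))
E
python3 -m pendant '[{"rx":0,"ry":0,"rz":0,"tx":0.5,"ty":-0.1,"tz":0,"grip":1},{"rx":0,"ry":0.06,"rz":0,"tx":0,"ty":0,"tz":0.5,"grip":1},{"rx":0,"ry":0,"rz":0,"tx":0,"ty":0,"tz":0.7,"grip":1},{"rx":0,"ry":0,"rz":0,"tx":0,"ty":0,"tz":0.7,"grip":1},{"rx":0,"ry":0,"rz":0,"tx":0,"ty":0,"tz":0.5,"grip":1},{"rx":0,"ry":0,"rz":0,"tx":0,"ty":0,"tz":0.2,"grip":1},{"rx":0,"ry":0,"rz":0,"tx":0,"ty":0,"tz":0,"grip":1}]' 15
```

```text
[[0.4391 0.4121]
 [0.538  0.4072]
 [0.5318 0.2808]
 [0.4323 0.2841]] [0.4853 0.3461]
time_s: 9.98
ee_pos: [0.4867, 0.3318, 0.1244]
eef_rot: [3.138, 0.0, 1.553]
force: [-0.8, -0.6, -0.8]
grip_width: 0.0193
```

```bash
python3 -m pendant '[{"rx":0.05,"ry":0,"rz":-0.1,"tx":0.2,"ty":0,"tz":0.1,"grip":1},{"rx":0,"ry":0,"rz":0,"tx":0,"ty":0,"tz":0.03,"grip":1},{"rx":0,"ry":0,"rz":0,"tx":0,"ty":0,"tz":0,"grip":1}]' 15
```

```text
time_s: 10.23
ee_pos: [0.4885, 0.3391, 0.1214]
eef_rot: [3.14, -0.001, 1.558]
force: [-1.1, 0.1, -1.2]
grip_width: 0.0196
```

```bash
python3 -m pendant '[{"rx":0,"ry":0,"rz":0,"tx":0,"ty":0,"tz":0.05,"grip":0.3},{"rx":0,"ry":0,"rz":0,"tx":0,"ty":0,"tz":0,"grip":0.2},{"rx":0,"ry":0,"rz":0,"tx":0,"ty":0,"tz":0,"grip":0.2},{"rx":0,"ry":0,"rz":0,"tx":0,"ty":0,"tz":0,"grip":0.2}]' 15
python3 - <<'E'
from m import *
c=cam('wrist','w5.png')
E
```

```text
time_s: 10.57
ee_pos: [0.4894, 0.3397, 0.1222]
eef_rot: [3.136, -0.004, 1.559]
force: [-0.4, -0.1, 0.5]
grip_width: 0.0373
```

View pics/w5.png

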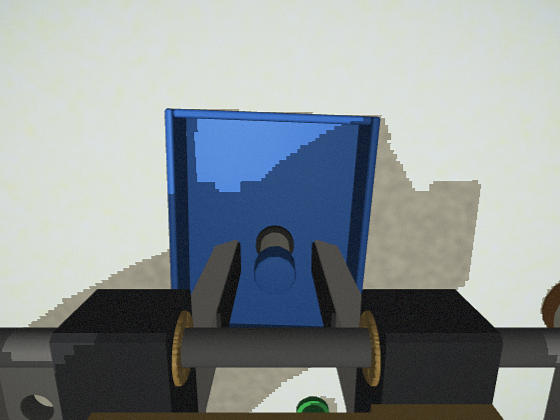

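The blue stud stands free in the blue tray at (275,262). Now the left yellow stud at (0.509, 0.091).

```bash
python3 -m pendant '[{"rx":0.08,"ry":0,"rz":0,"tx":0,"ty":0,"tz":-0.6,"grip":0.1},{"rx":0,"ry":0,"rz":0,"tx":0,"ty":0,"tz":-0.9,"grip":0},{"rx":0,"ry":0,"rz":0,"tx":-0.2,"ty":0,"tz":-0.9,"grip":-0.3},{"rx":0,"ry":0,"rz":0,"tx":-1,"ty":0.1,"tz":0,"grip":-0.3},{"rx":0,"ry":0,"rz":0,"tx":-1,"ty":0.1,"tz":0,"grip":-0.3},{"rx":0,"ry":0,"rz":0,"tx":-1,"ty":0.1,"tz":0,"grip":-0.3},{"rx":0,"ry":0,"rz":0,"tx":-1,"ty":0.1,"tz":0,"grip":-0.3},{"rx":0,"ry":0,"rz":0,"tx":-1,"ty":0.1,"tz":0,"grip":-0.3}]' 15
```

```text
time_s: 11.28
ee_pos: [0.5058, 0.1299, 0.2235]
eef_rot: [3.138, -0.004, 1.569]
force: [1.6, -0.4, -0.2]
grip_width: 0.0611
```

```bash
python3 -m pendant '[{"rx":0.05,"ry":0,"rz":0,"tx":-0.8,"ty":0.05,"tz":0,"grip":-0.3},{"rx":0,"ry":0,"rz":0,"tx":0,"ty":0,"tz":0.3,"grip":-0.3},{"rx":0,"ry":0,"rz":0,"tx":0,"ty":0,"tz":0,"grip":-0.3}]' 15;  python3 - <<'E'
from m import *
c=cam('wrist','w6.png');o=ctrl.get_obs(); print(o['ee_pos'],o['eef_rot'])
for a,ce,r in blobs(c['pixels'],'yellow',40): print(a,ce,onz(c,*ce,.073)[:2])
E
```

```text
time_s: 11.53
ee_pos: [0.508, 0.0897, 0.2125]
eef_rot: [3.139, -0.003, 1.563]
force: [-0.4, -0.4, 0.1]
grip_width: 0.0609
[0.5085 0.09   0.2138] [ 3.1378 -0.0034  1.5633]
841 [281.9774 229.9037] [0.5114 0.0899]
```

View pics/w6.png

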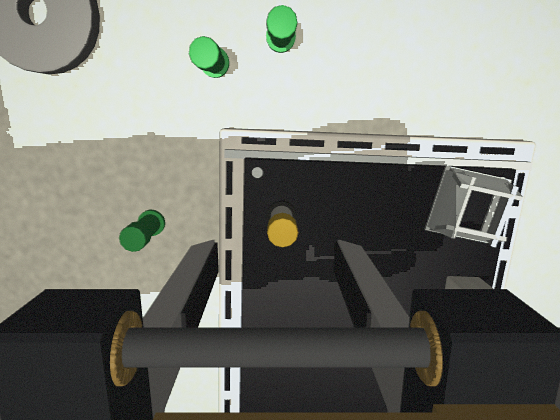

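The yellow stud is at (282,230), i.e. (0.510, 0.0905), between the jaws. The hood and the green look-alikes are clear of them. Descending.

```bash
python3 -m pendant '[{"rx":0.05,"ry":0,"rz":0,"tx":0.06,"ty":0.05,"tz":0.7,"grip":-0.3},{"rx":0,"ry":0,"rz":0,"tx":0.03,"ty":0,"tz":0.6,"grip":-0.3},{"rx":0,"ry":0,"rz":0,"tx":0.03,"ty":0,"tz":0.4,"grip":-0.3},{"rx":0,"ry":0,"rz":0,"tx":0,"ty":0,"tz":0,"grip":-0.3}]' 15
```

```text
time_s: 11.92
ee_pos: [0.5122, 0.0981, 0.1472]
eef_rot: [3.135, -0.004, 1.566]
force: [-0.5, 0.4, -1.3]
grip_width: 0.061
```

```bash
python3 -m pendant '[{"rx":0.08,"ry":0,"rz":0,"tx":-0.18,"ty":-0.04,"tz":0.08,"grip":-0.2},{"rx":0,"ry":0,"rz":0,"tx":0,"ty":0,"tz":0.03,"grip":-0.2},{"rx":0,"ry":0,"rz":0,"tx":0,"ty":0,"tz":0,"grip":0}]' 15
```

```text
time_s: 12.17
ee_pos: [0.511, 0.0922, 0.1447]
eef_rot: [3.14, -0.005, 1.569]
force: [0.3, -0.8, 0.8]
grip_width: 0.0528
```

```bash
python3 -m pendant '[{"rx":0,"ry":0,"rz":0,"tx":-0.03,"ty":0,"tz":0.03,"grip":1},{"rx":0,"ry":0,"rz":0,"tx":0,"ty":0,"tz":0.02,"grip":1},{"rx":0,"ry":0,"rz":0,"tx":0,"ty":0,"tz":0.02,"grip":1},{"rx":0,"ry":0,"rz":0,"tx":0,"ty":0,"tz":0,"grip":1},{"rx":0,"ry":0,"rz":0,"tx":0,"ty":0,"tz":0,"grip":1},{"rx":0,"ry":0,"rz":0,"tx":0,"ty":0,"tz":0,"grip":1},{"rx":0,"ry":0,"rz":0,"tx":0,"ty":0,"tz":0,"grip":1}]' 15
```

```text
time_s: 12.75
ee_pos: [0.5121, 0.091, 0.145]
eef_rot: [3.135, -0.005, 1.569]
force: [0.2, 0.5, -0.6]
grip_width: 0.0195
```

```bash
python3 -m pendant '[{"rx":0.05,"ry":0,"rz":0,"tx":0,"ty":0,"tz":-0.8,"grip":1},{"rx":0,"ry":0,"rz":0,"tx":0,"ty":0,"tz":-0.8,"grip":1},{"rx":0,"ry":0,"rz":0,"tx":-0.2,"ty":0,"tz":-0.5,"grip":1},{"rx":0,"ry":0,"rz":0,"tx":-0.9,"ty":0.08,"tz":0,"grip":1},{"rx":0,"ry":0,"rz":0,"tx":-0.9,"ty":0.08,"tz":0,"grip":1},{"rx":0,"ry":0,"rz":0,"tx":-0.9,"ty":0.08,"tz":0,"grip":1},{"rx":0,"ry":0,"rz":0,"tx":-0.9,"ty":0.08,"tz":0,"grip":1},{"rx":0,"ry":0,"rz":0,"tx":-0.9,"ty":0.08,"tz":0,"grip":1}]' 15
```

```text
time_s: 13.42
ee_pos: [0.5274, -0.0989, 0.2327]
eef_rot: [3.139, -0.005, 1.579]
force: [0.3, 0.8, 0.2]
grip_width: 0.0191
```

```bash
python3 -m pendant '[{"rx":0,"ry":0,"rz":0,"tx":-0.9,"ty":0.08,"tz":0,"grip":1},{"rx":0,"ry":0,"rz":0,"tx":-0.9,"ty":0.08,"tz":0,"grip":1},{"rx":0,"ry":0,"rz":0,"tx":-0.9,"ty":0.08,"tz":0,"grip":1},{"rx":0,"ry":0,"rz":0,"tx":-0.9,"ty":0.08,"tz":0,"grip":1},{"rx":0,"ry":0,"rz":0,"tx":-0.7,"ty":0,"tz":0,"grip":1},{"rx":0,"ry":0,"rz":0,"tx":0,"ty":0,"tz":0,"grip":1}]' 15
```

```text
time_s: 13.92
ee_pos: [0.54, -0.2854, 0.2317]
eef_rot: [3.138, -0.004, 1.575]
force: [0.4, -0.4, -1.1]
grip_width: 0.0192
```

```bash
python3 -m pendant '[{"rx":0.05,"ry":-0.05,"rz":0,"tx":-0.5,"ty":0.08,"tz":0,"grip":1},{"rx":0,"ry":0,"rz":0,"tx":0,"ty":0,"tz":0.6,"grip":1},{"rx":0,"ry":0,"rz":0,"tx":0,"ty":0,"tz":0.6,"grip":1},{"rx":0,"ry":0,"rz":0,"tx":0,"ty":0,"tz":0.3,"grip":1},{"rx":0,"ry":0,"rz":0,"tx":0,"ty":0,"tz":0,"grip":1}]' 15
```

```text
time_s: 14.33
ee_pos: [0.543, -0.3079, 0.1697]
eef_rot: [3.141, 0.0, 1.571]
force: [0.7, 0.0, -0.3]
grip_width: 0.0194
```

```bash
python3 -m pendant '[{"rx":0,"ry":0,"rz":0,"tx":0.05,"ty":0,"tz":0.6,"grip":1},{"rx":0,"ry":0,"rz":0,"tx":0,"ty":0,"tz":0.4,"grip":1},{"rx":0,"ry":0,"rz":0,"tx":0,"ty":0,"tz":0.15,"grip":1},{"rx":0,"ry":0,"rz":0,"tx":0,"ty":0,"tz":0,"grip":1}]' 15
```

```text
time_s: 14.67
ee_pos: [0.5443, -0.3048, 0.1253]
eef_rot: [3.139, 0.001, 1.573]
force: [-0.1, 0.2, -0.0]
grip_width: 0.0198
```

```bash
python3 -m pendant '[{"rx":0,"ry":0,"rz":0,"tx":0.03,"ty":0,"tz":0.12,"grip":1},{"rx":0,"ry":0,"rz":0,"tx":0,"ty":0,"tz":0.02,"grip":1},{"rx":0,"ry":0,"rz":0,"tx":0,"ty":0,"tz":0,"grip":0.3},{"rx":0,"ry":0,"rz":0,"tx":0,"ty":0,"tz":0,"grip":0.2},{"rx":0,"ry":0,"rz":0,"tx":0,"ty":0,"tz":0,"grip":0.2},{"rx":0,"ry":0,"rz":0,"tx":0,"ty":0,"tz":0,"grip":0.2}]' 15
python3 - <<'E'
from m import *
c=cam('wrist','w7.png')
E
```

```text
time_s: 15.17
ee_pos: [0.5459, -0.3037, 0.1247]
eef_rot: [3.134, 0.005, 1.573]
force: [-0.1, 1.0, 0.3]
grip_width: 0.0371
```

View pics/w7.png

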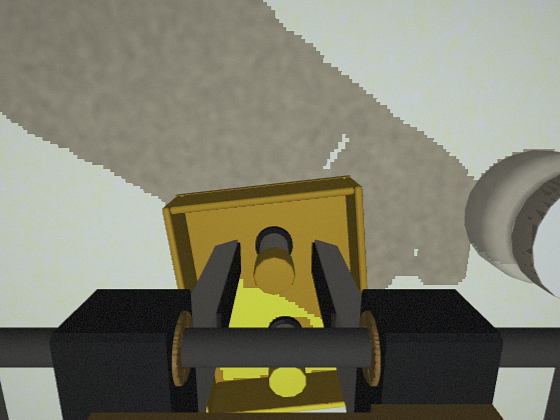

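Both yellow studs stand upright in the yellow tray, at (275,265) and (287,375). Moving up and over towards the knob.

```bash
python3 -m pendant '[{"rx":0.08,"ry":0.05,"rz":0,"tx":0,"ty":0,"tz":-0.6,"grip":0.1},{"rx":0,"ry":0,"rz":0,"tx":0,"ty":0,"tz":-0.9,"grip":0},{"rx":0,"ry":0,"rz":0,"tx":0,"ty":0,"tz":-1,"grip":-0.2},{"rx":0,"ry":0,"rz":0,"tx":0.6,"ty":0.2,"tz":-0.8,"grip":-0.2},{"rx":0,"ry":0,"rz":0,"tx":0.9,"ty":0.3,"tz":0,"grip":-0.2},{"rx":0,"ry":0,"rz":0,"tx":0.9,"ty":0.3,"tz":0,"grip":-0.2},{"rx":0,"ry":0,"rz":0,"tx":0.9,"ty":0.3,"tz":0,"grip":-0.2},{"rx":0,"ry":0,"rz":0,"tx":0.9,"ty":0.3,"tz":0,"grip":-0.2}]' 15
```

```text
time_s: 15.88
ee_pos: [0.6007, -0.1363, 0.2651]
eef_rot: [3.137, 0.001, 1.562]
force: [0.2, 0.1, -0.1]
grip_width: 0.0564
```

```bash
python3 -m pendant '[{"rx":0,"ry":0,"rz":0,"tx":0.9,"ty":0.3,"tz":0,"grip":-0.2},{"rx":0,"ry":0,"rz":0,"tx":0.9,"ty":0.3,"tz":0,"grip":-0.2},{"rx":0,"ry":0,"rz":0,"tx":0.2,"ty":0.2,"tz":0,"grip":-0.2},{"rx":0,"ry":0,"rz":0,"tx":0,"ty":0,"tz":0,"grip":-0.2}]' 15
python3 - <<'E'
from m import *
c=cam('wrist','w8.png');o=ctrl.get_obs(); print(o['ee_pos'],o['eef_rot'])
for a,ce,r in blobs(c['pixels'],'red',40): print(a,ce,onz(c,*ce,.108)[:2],r)
E
```

```text
time_s: 16.22
ee_pos: [0.6354, -0.0457, 0.2669]
eef_rot: [3.134, 0.0, 1.568]
force: [-0.1, 0.1, 1.0]
grip_width: 0.0562
[ 0.6349 -0.0465  0.2668] [3.1347 0.0004 1.5677]
1221 [301.6306 156.3382] [ 0.6528 -0.0014] ((302.0, 156.5), (39.0, 38.0), 90.0)
```

View pics/w8.png

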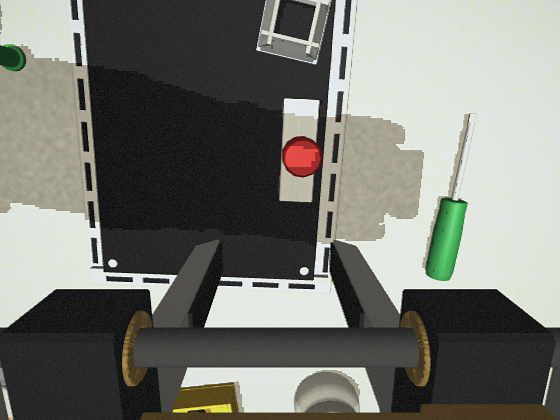

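The red knob is at (302,156), i.e. about (0.652, -0.001), which agrees with the earlier triangulation to 2 mm. Centring over it.

```bash
python3 -m pendant '[{"rx":0.09,"ry":0,"rz":0,"tx":0.9,"ty":0.4,"tz":0,"grip":-0.4},{"rx":0,"ry":0,"rz":0,"tx":0.2,"ty":0,"tz":0.1,"grip":-0.4},{"rx":0,"ry":0,"rz":0,"tx":0,"ty":0,"tz":0.5,"grip":-0.4},{"rx":0,"ry":0,"rz":0,"tx":0,"ty":0,"tz":0,"grip":-0.4}]' 15
python3 - <<'E'
from m import *
c=cam('wrist','w9.png');o=ctrl.get_obs(); print(o['ee_pos'],o['eef_rot'])
for a,ce,r in blobs(c['pixels'],'red',40): print(a,ce,onz(c,*ce,.108)[:2],r)
E
```

```text
time_s: 16.6
ee_pos: [0.6506, -0.0057, 0.2429]
eef_rot: [3.14, 0.001, 1.564]
force: [-1.1, -0.3, -1.2]
grip_width: 0.0657
[ 0.6511 -0.006   0.2454] [3.1376 0.0013 1.5632]
1425 [280.9319 222.9053] [0.6531 0.0001] ((281.0, 222.0), (44.0, 40.0), 90.0)
```

View pics/w9.png

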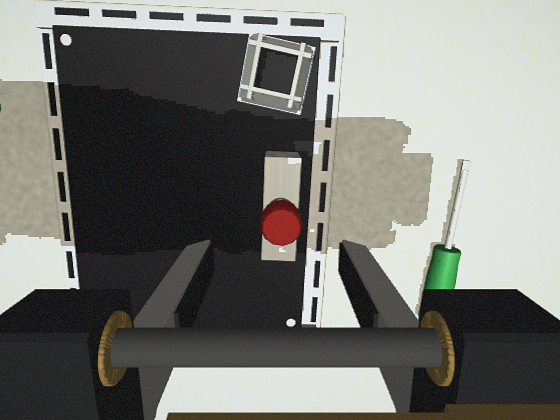

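The knob is at (281,223), on the jaws' centreline. Descending to TCP z ≈ 0.178.

```bash
python3 -m pendant '[{"rx":0.05,"ry":0,"rz":0,"tx":0.13,"ty":0.03,"tz":0.2,"grip":-0.4},{"rx":0,"ry":0,"rz":0,"tx":0,"ty":0,"tz":0.5,"grip":-0.4},{"rx":0,"ry":0,"rz":0,"tx":0,"ty":0,"tz":0.5,"grip":-0.4},{"rx":0,"ry":0,"rz":0,"tx":0,"ty":0,"tz":0.3,"grip":-0.4},{"rx":0,"ry":0,"rz":0,"tx":0,"ty":0,"tz":0,"grip":-0.4}]' 15
```

```text
time_s: 17.07
ee_pos: [0.653, -0.005, 0.1876]
eef_rot: [3.135, 0.002, 1.558]
force: [0.3, -0.0, 0.6]
grip_width: 0.0657
```

```bash
python3 -m pendant '[{"rx":0.08,"ry":0,"rz":-0.15,"tx":0.13,"ty":-0.03,"tz":0.15,"grip":-0.4},{"rx":0,"ry":0,"rz":0,"tx":0,"ty":0,"tz":0.08,"grip":-0.4},{"rx":0,"ry":0,"rz":0,"tx":0,"ty":0,"tz":0,"grip":-0.4}]' 15
```

```text
time_s: 17.32
ee_pos: [0.6522, -0.0002, 0.1796]
eef_rot: [3.14, 0.002, 1.568]
force: [0.4, 0.7, 0.3]
grip_width: 0.0661
```

```bash
python3 -m pendant '[{"rx":0,"ry":0,"rz":0,"tx":0,"ty":0,"tz":0.04,"grip":1},{"rx":0,"ry":0,"rz":0,"tx":0,"ty":0,"tz":0.02,"grip":1},{"rx":0,"ry":0,"rz":0,"tx":0,"ty":0,"tz":0.02,"grip":1},{"rx":0,"ry":0,"rz":0,"tx":0,"ty":0,"tz":0.02,"grip":1},{"rx":0,"ry":0,"rz":0,"tx":0,"ty":0,"tz":0.01,"grip":1},{"rx":0,"ry":0,"rz":0,"tx":0,"ty":0,"tz":0,"grip":1},{"rx":0,"ry":0,"rz":0,"tx":0,"ty":0,"tz":0,"grip":1}]' 15
```

```text
time_s: 17.9
ee_pos: [0.6534, -0.0001, 0.1776]
eef_rot: [3.135, 0.002, 1.568]
force: [5.3, 0.9, -6.1]
grip_width: 0.0265
```

```bash
python3 -m pendant '[{"rx":0,"ry":0,"rz":0,"tx":0,"ty":0.03,"tz":0,"grip":1},{"rx":0,"ry":0,"rz":0,"tx":0,"ty":0.02,"tz":0,"grip":1},{"rx":0,"ry":0,"rz":0,"tx":0,"ty":0,"tz":0,"grip":1}]' 45
```

```text
time_s: 18.15
ee_pos: [0.654, -0.0001, 0.1775]
eef_rot: [3.141, 0.002, 1.568]
force: [3.4, -0.4, -2.9]
grip_width: 0.026
```

```bash
python3 -m pendant '[{"rx":0,"ry":0,"rz":0,"tx":0,"ty":0.02,"tz":-0.15,"grip":1},{"rx":0,"ry":0,"rz":0,"tx":0,"ty":0,"tz":-0.15,"grip":1}]' 45;python3 -m pendant '[{"rx":0,"ry":0,"rz":0,"tx":0,"ty":0,"tz":-0.1,"grip":1},{"rx":0,"ry":0,"rz":0,"tx":0,"ty":0,"tz":-0.1,"grip":1}]' 45
```

```text
time_s: 18.32
ee_pos: [0.6543, -0.0001, 0.1878]
eef_rot: [-3.139, 0.002, 1.568]
force: [4.7, -0.9, -10.3]
grip_width: 0.0256
time_s: 18.48
ee_pos: [0.6543, -0.0001, 0.1956]
eef_rot: [-3.138, 0.002, 1.568]
force: [4.8, -1.0, -12.6]
grip_width: 0.0261
```

```bash
python3 -m pendant '[{"rx":-0.04,"ry":0,"rz":0,"tx":0,"ty":0.02,"tz":-0.05,"grip":1},{"rx":0,"ry":0,"rz":0,"tx":0,"ty":0,"tz":-0.05,"grip":1}]' 45
python3 - <<'E'
from m import *
s=cam('side');t=cam('top')
a=[ce for n,ce,r in blobs(t['pixels'],'red',30)]; b=[ce for n,ce,r in blobs(s['pixels'],'red',10)]; print(a,b, ctrl.get_obs()['force'])
w=cam('wrist','w10.png')
cv2.imwrite('pics/s10.png',cv2.resize(s['pixels'][150:290,190:350],None,fx=4,fy=4,interpolation=cv2.INTER_CUBIC))
E
```

```text
time_s: 18.65
ee_pos: [0.6542, -0.0001, 0.1978]
eef_rot: [-3.136, 0.002, 1.568]
force: [15.9, -0.5, -36.5]
grip_width: 0.0258
[] [array([244.1458, 183.5833])] [  7.0638  -0.5001 -20.5211]
```

View pics/s10.png

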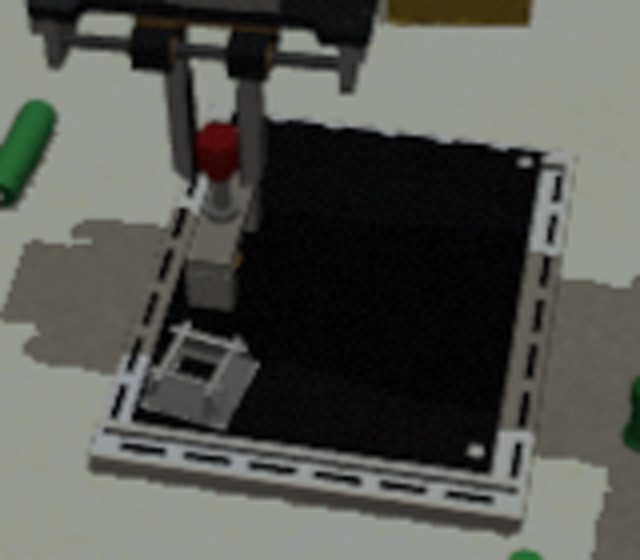

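View pics/w10.png

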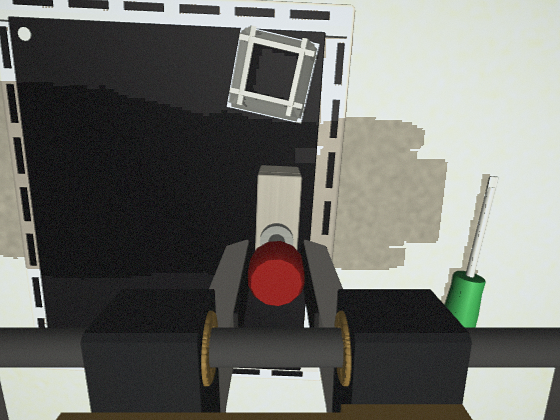

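The knob is clearly raised off the bridge, with its stem visible under it at (222,190) in the crop. The force jump at 20 mm of travel indicates the stop. Now I'll settle the hold and watch it.

```bash
python3 -m pendant '[{"rx":-0.04,"ry":0,"rz":0,"tx":0,"ty":0.03,"tz":-0.02,"grip":1},{"rx":0,"ry":0,"rz":0,"tx":0,"ty":0,"tz":-0.02,"grip":1},{"rx":0,"ry":0,"rz":0,"tx":0,"ty":0,"tz":-0.02,"grip":1}]' 50; python3 -m pendant '[{"rx":0,"ry":0,"rz":0,"tx":0,"ty":0.02,"tz":-0.02,"grip":1},{"rx":0,"ry":0,"rz":0,"tx":0,"ty":0,"tz":-0.02,"grip":1},{"rx":0,"ry":0,"rz":0,"tx":0,"ty":0,"tz":-0.02,"grip":1}]' 50
python3 - <<'E'
from m import *
for i in range(4):
    s=cam('side'); o=ctrl.get_obs(); print(o['time_s'],o['ee_pos'],o['force'],o['grip_width'],[ce for n,ce,r in blobs(s['pixels'],'red',10)])
# predicted knob image shift for 20 mm lift
print(proj(s,[.652,0,.105]),proj(s,[.652,0,.125]))
cv2.imwrite('pics/s11.png',s['pixels']); cam('top','t11.png')
E
```

```text
time_s: 19.05
ee_pos: [0.6546, -0.0001, 0.1978]
eef_rot: [-3.134, 0.002, 1.568]
force: [5.4, -0.1, -18.4]
grip_width: 0.0258
time_s: 19.3
ee_pos: [0.6549, -0.0001, 0.1978]
eef_rot: [-3.13, 0.001, 1.568]
force: [6.7, 0.1, -24.7]
grip_width: 0.0257
19.35 [ 0.6549 -0.0001  0.1978] [  6.3112  -0.6167 -23.5344] 0.02558947180191925 [array([243.8889, 183.6   ])]
19.4 [ 0.6549 -0.0001  0.1978] [  4.7853  -0.4371 -23.5664] 0.025316161228513538 [array([243.9783, 183.6304])]
19.45 [ 0.6549 -0.0001  0.1978] [  5.4715   0.0359 -23.5964] 0.025891758575092887 [array([243.7209, 183.6512])]
19.5 [ 0.6549 -0.0001  0.1978] [  4.716   -0.8113 -23.4789] 0.02607389856773528 [array([243.8889, 183.5556])]
(np.float64(243.76750040371195), np.float64(191.6716577429616)) (np.float64(243.3767936793452), np.float64(185.17963511836035))
```

View pics/s11.png

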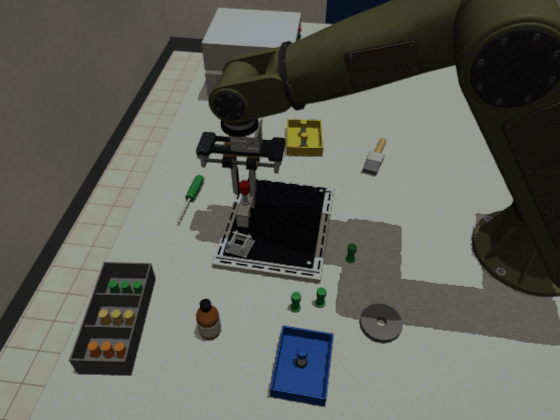

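View pics/t11.png

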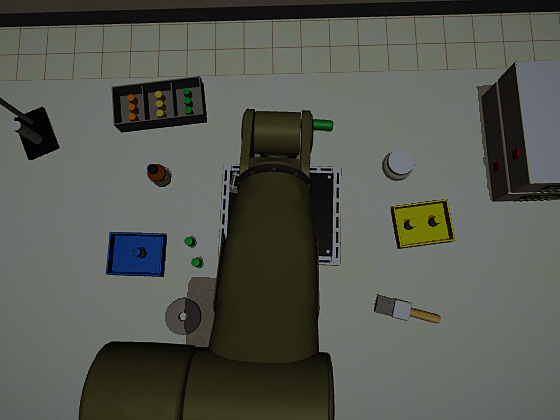

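The side view shows the knob risen 6.7 px at (244,184), where 6.5 px is predicted for 20 mm. The hold is steady and all three studs are in their trays: blue at (302,355), yellows at (303,127) and (304,140). Handing in.

```bash
python3 -c "
from station import ctrl
ctrl.hand_in(); o=ctrl.get_obs(); print(o['time_s'],o['ee_pos'],o['force'],o['grip_width'])"
```

```text
the job is handed in; nothing more can be done
the job is handed in; nothing more can be done
```

I sorted the studs and pulled the plunger fully back, and the job was handed in at about 19.6 s with the gripper still holding the knob up. Both yellow studs stand upright in the yellow tray and the blue one stands in the blue tray.

- **Plunger:** the tool rose 20.3 mm and the pull then jumped from about 12 N to 36 N, the sign of reaching the stop. The side camera showed the knob 6.7 px higher, where 6.5 px is expected for 20 mm. I did not see the pin tip itself, so the pin being clear of its hole rests on these two checks.
- **Hold:** over the last readings the tool position did not change. The pull was about 23.5 N, roughly twice the spring force, so it presses lightly on the stop. The grip was set to 50 N and about 5 N of side load remained.
- **Everything else:** the bystanders and the green look-alikes looked unmoved in the last pictures. In the top view the arm hid one green look-alike and part of the driver, and the side view showed both in place.

The state could not be read after the hand-in. No check failed; the camera positions agreed with each other to about 2–5 mm.

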